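# Stop the cutter and hold its guard hood open for inspection

## Task

Press the large mushroom stop button on the control box fully down and let it come up again, leaving the small start button alone. Then lift the cutter's hinged guard hood by the bar along its front and hold it 45 degrees open (within 7 degrees), so that the cutter can be inspected; the hood falls shut if let go, so finish with the robot still holding it steady at that angle. Leave the other things on the bench where they are.

Things in the scene. Friction and masses are not known exactly. Their poses are not given: they have to be found in the camera images.
- machine: Low cutter station fixed on the bench: a slab 330 mm (its x) by 240 mm (its y) by 60 mm high, painted sides and an aluminium bed plate on top, a cutter in the middle under a hinged guard hood. Origin at the centre of its underside; x points from the hood's front bar to the hinge (roughly away from the robot), z up.
- guard (a joint): Angle of the guard hood about its hinge, rad: 0 shut, 0.785 is 45 degrees, stop at 1.5. The hood is a grey sheet-steel cover 200 mm long from hinge to front edge, 150 mm wide, with sides 48 mm deep; 0.3 to 0.65 kg. Its weight and a light spring shut it from any angle when let go; lifting it by the bar takes about 2 to 5 N.
- guard_hinge (a point): Middle of the hinge line, at the far end of the hood: 110 mm along the machine's x from its origin, 115 mm above the bench. The point turns with the hood; its y is the hinge line, parallel to the machine's y.
- guard_bar (a point): Middle of the round steel bar on the hood's front, the handle: 14 mm thick, 110 mm long, parallel to the hinge, 40 mm out from the hood's front edge and 30 mm above its top, on 10 mm arms at its ends. In the hood's frame 240 mm from the hinge (-x) and 34 mm above it; shut, 149 mm above the bench. Opening swings it up and towards the hinge. It can turn between fingers.
- control_box: Grey box fixed on the bench to the left or right of the machine, 130 mm (its x) by 80 mm (its y) by 50 mm high, with two black push buttons on top on its centre line. Origin at the centre of its underside; x points roughly away from the robot.
- stop_button (a joint): Travel of the stop button, m: 0 up, 0.006 fully down; sprung, fully down takes about 5 N.
- stop_button_top (a point): Centre of the top face of the stop button: the large mushroom button, head 40 mm across, on the part of the box nearer the robot (30 mm before the box's origin); its top is 78 mm above the bench when up. It is pressed straight down.
- start_button (a joint): Travel of the start button, m: 0 up, 0.006 fully down. Not to be pressed.
- start_button_top (a point): Centre of the top face of the small start button, 18 mm across, 68 mm beyond the stop button; its top is 62 mm above the bench.
- charger: Battery charger fixed on the bench on the other side of the machine from the control box, 130 x 90 mm, 75 mm high. Origin at the centre of its underside.
- small_offcut: Bystander: small pine offcut 70 x 22 x 22 mm lying on the bed plate beside the hood. Origin midway along it, at its underside.
- glue_bottle: Bystander: white glue bottle, 56 mm across, 170 mm tall, upright. Origin midway along it, at its underside.
- tape_measure: Bystander: tape measure 70 x 70 x 34 mm. Origin midway along it, at its underside.
- spanner: Bystander: steel spanner 130 mm long, lying flat on the bed plate on the other side of the hood. Origin on it.
- long_offcut: Bystander: pine offcut 160 x 45 x 45 mm. Origin midway along it, at its underside.
- clamp: Bystander: steel F-clamp lying flat, bar 220 mm long, about 110 mm wide, 24 mm high. Origin midway along it, at its underside.
- screw_jar: Bystander: closed jar, 70 mm across, 90 mm tall, upright. Origin midway along it, at its underside.
- pencil: Bystander: flat carpenter's pencil 170 x 14 x 8 mm. Origin midway along it, at its underside.

How it is judged:
By the outcome, as a careful person would: the job done as asked, in the order asked, and still so for the second after the job is handed in, while the arm keeps its last pose, push and grip.
It also fails if it takes over 51 s, if anything falls off the work surface, if the arm or the gripper's body presses on something with over 40 N, if the wrist force passes 120 N, or if a joint passes its speed limit or range.

## Robot

A 7-joint arm with a two-finger parallel gripper is mounted at the origin on the work surface. World frame = base frame: x ahead of the robot, y to its left, z up, the work surface at z = 0. Lengths are in mm, angles in rad, forces in N, time in s.
With the tool pointing down it reaches from about 425 to 1025 mm from the base axis. Payload 9.4 kg.
Tool frame: the origin (TCP) lies at the very end of the fingers, on their centre line; the grasp point (between the pads) lies 19 mm behind it (arm.grip_point_offset is the distance from the TCP to the grasp point, in mm); z points along the fingers, y is the direction in which the jaws open and shut (so a half turn about z gives the same grasp; the last joint's range is limited). The gripper opens to 85 mm and grips with 20 to 120 N. Pads are 22 mm wide; open, the fingers measure 114 mm over their backs; the gripper's body (76 mm by 85 mm) begins 54 mm behind the grasp point. The pads swing forward as they close: fully open they stand 13 mm farther back than shut.
Start: joints at [1.26, 0.599, -0.003, 1.599, 0.002, 0.943, -0.08], TCP at [167.955, -705.277, 231.275] pointing down, gripper open.
Joint ranges: [-2.57, 2.57], [-0.35, 1.97], [-1.29, 1.29], [0.11, 2.56], [-1.05, 4.19], [0.11, 1.86], [-2.63, 2.63]. Speed limits (rad/s): [2.22, 2.22, 3.01, 3.01, 3.14, 3.14, 3.14].

## Interface

Orientations are given as [roll, pitch, yaw] about the fixed x, y, z axes, in that order (R = Rz(yaw) Ry(pitch) Rx(roll)).
In Python, from plant import arm gives the robot as it stands.
- The arm moves only by the tool drive_tool, never from a script. Its argument "deltas" is a list of rows, each a list of 6 numbers: the shift along the tool's x, y, z in cm, then the turn, a rotation vector about the tool's x, y, z in degrees. A call has 1 to 5 rows; each row shifts and turns the commanded pose from where the row before left it, along the tool's axes as they then stand; what a row does not reach is not made up. A row lasts 1/12 s, in which the tool goes at most 41.7 mm and 7.16 degrees, less where a joint would pass 70% of its speed; a pose out of reach is approached as far as the arm can. A call is refused whole if a number of a shift passes 4.17 or a number of a turn 7.16, either way. A call with a gripper value outside its range is refused whole. "grip" is the opening, from 0 (shut) to 1 (fully open), set as the call begins (left out, the last holds). The fingers move at their own pace and stop on an object; "newtons" is the grip in N (left out, the last holds). Time passes only in rows, so rows that do not move let the fingers close. It gives the time, the measured TCP pose, the force and the opening at its end, in the units of the state.
- arm.get_state(): the state, without advancing time (a new reading comes with each control period).
- arm.camera(name): name is "side" or "top" or "wrist"; returns a dict with "pixels" (480x640x3 uint8, red, green, blue), "z_map" (480x640 float32, mm along the optical axis (not along the pixel's ray), 0 where there is no reading), "fx", "fy", "cx", "cy" (pixels), "eye" and "orientation" of the camera in the world; the wrist camera has in their place "hand_eye" (4x4, takes a point from camera to tool coordinates, whose origin is the TCP and whose axes are the flange's). Camera axes: x right, y up, looking along -z (the intrinsics and any distortion apply to the point x, -y, -z); pixel columns grow to the right and rows downward; lengths in mm; the calibration is good to about 2 mm. A picture is of the moment at which its call begins: read the wrist's pose just before it.
- arm.job_done(): hands the job in, once; it reports no verdict.
The state is a dict: "time": time; "joint_pos": joint angles; "joint_vel": joint speeds; "tau": joint torques, N m; "tool_pos": TCP position; "tool_rot": TCP orientation; "force": force on the tool from outside, world axes, zero at the start; "ft_torque": the same for the moment, N m; "gripper_width": finger opening in mm.
Only numpy, scipy, OpenCV 4.12 (cv2) and the standard library are available. Lean on these libraries where they do the work, as an engineer would, in place of code of your own. Each camera call takes 0.05 s, during which the arm holds its last target. There are 200 camera calls.

## Working session

There is one attempt and no reset: what is moved stays moved. The work goes in short steps, Python scripts to look and compute and a tool call to move; the robot and the scene stay as the last step left them, time stands still between calls to the robot, and variables do not carry over. Pictures are saved under pics/ and viewed, about 8 in all and at most 12, crops included, and the job is handed in when it is done.

Besides the shell and the picture viewer there is one more tool, called after "Call:" as name(argument=value, ...), one argument or row to a line, values as JSON. drive_tool: Moves the arm, as the interface text tells. Its arguments: {"type":"object","properties":{"deltas":{"type":"array","items":{"type":"array","items":{"type":"number"}}},"grip":{"type":"number"},"newtons":{"type":"number"}},"required":["deltas"]}

```bash
ls; mkdir -p pics
cat > h.py <<'E'
import numpy as np, cv2
from scipy.spatial.transform import Rotation as R
from plant import arm
def snap(n,f):
    s=arm.get_state(); c=arm.camera(n)
    cv2.imwrite('pics/'+f+'.png',c['pixels'][:,:,::-1]); 
    if 'eye' in c: c['T']=(np.array(c['eye']),c['orientation'])
    else:
        c['tool']=(s['tool_pos'],s['tool_rot'])
    np.save('pics/'+f+'.npy',c,allow_pickle=True); return c
def load(f): return np.load('pics/'+f+'.npy',allow_pickle=True).item()
def pose(c):
    if 'eye' in c:
        o=np.array(c['orientation'],float)
        M=o if o.shape==(3,3) else R.from_euler('xyz',o).as_matrix()
        return M,np.array(c['eye'],float)
    p,r=c['tool']; H=np.array(c['hand_eye'])
    M=R.from_euler('xyz',r).as_matrix()
    return M@H[:3,:3], M@H[:3,3]+np.array(p)
def pts(c,uv):
    # depth -> world
    M,e=pose(c); out=[]
    for u,v in uv:
        z=c['z_map'][int(v),int(u)]
        out.append(M@np.array([(u-c['cx'])/c['fx']*z,-(v-c['cy'])/c['fy']*z,-z])+e)
    return np.array(out)
def cloud(c):
    M,e=pose(c); v,u=np.mgrid[:480,:640]; z=c['z_map']
    P=np.stack([(u-c['cx'])/c['fx']*z,-(v-c['cy'])/c['fy']*z,-z],-1)
    return P@M.T+e
E
python3 - <<'E'
from h import *
s=arm.get_state(); print(s)
for n in('top','side'):
    c=snap(n,n+'0'); print({k:v for k,v in c.items() if k not in('pixels','z_map')})
E
```

```text
pics
{'time': 0.0, 'joint_pos': array([ 1.26031463,  0.60015465, -0.00252298,  1.60013631,  0.00179832,
        0.94290331, -0.07979721]), 'joint_vel': array([ 0.00156549, -0.00082248, -0.0002754 ,  0.00210865,  0.00110954,
        0.00088269, -0.00069691]), 'tau': array([ 4.13942416e-04, -7.76454592e+01,  1.56489473e+00, -2.58010894e+01,
        1.22360332e-02,  8.97632592e-03,  3.50890934e-05]), 'tool_pos': array([ 167.81266357, -704.81984337,  230.39362273]), 'tool_rot': array([-3.14000063e+00,  1.56127790e-04,  2.33825415e-01]), 'force': array([-0.34620805,  0.22358071, -1.05871794]), 'ft_torque': array([ 0.04399809, -0.01285456, -0.01758138]), 'gripper_width': 85.46017292915774}
{'fx': 537.4190282476643, 'fy': 537.4190282476643, 'cx': 308.84323369656397, 'cy': 239.57369887563505, 'eye': array([ 280.83300285,  -23.80713365, 1477.35992856]), 'orientation': array([ 0.21788701,  0.00439209, -1.5356968 ]), 'T': (array([ 280.83300285,  -23.80713365, 1477.35992856]), array([ 0.21788701,  0.00439209, -1.5356968 ]))}
{'fx': 565.343814862251, 'fy': 565.343814862251, 'cx': 308.17498342475835, 'cy': 239.97315079739698, 'eye': array([  244.17243857, -1035.04081983,  1233.98060845]), 'orientation': array([ 0.77279991, -0.00322251, -0.27909286]), 'T': (array([  244.17243857, -1035.04081983,  1233.98060845]), array([ 0.77279991, -0.00322251, -0.27909286]))}
```

View pics/top0.png

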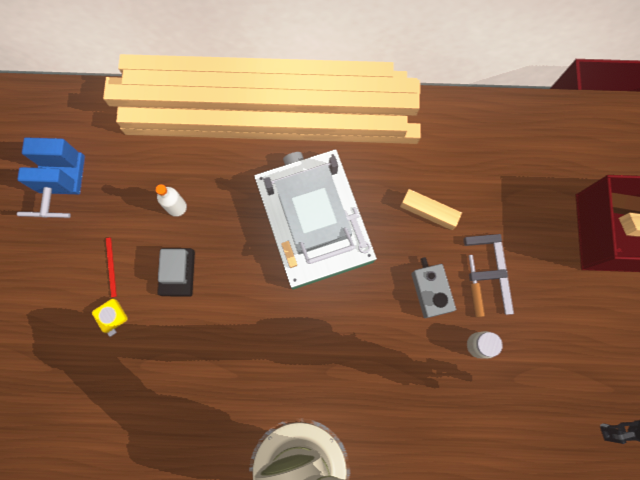

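View pics/side0.png

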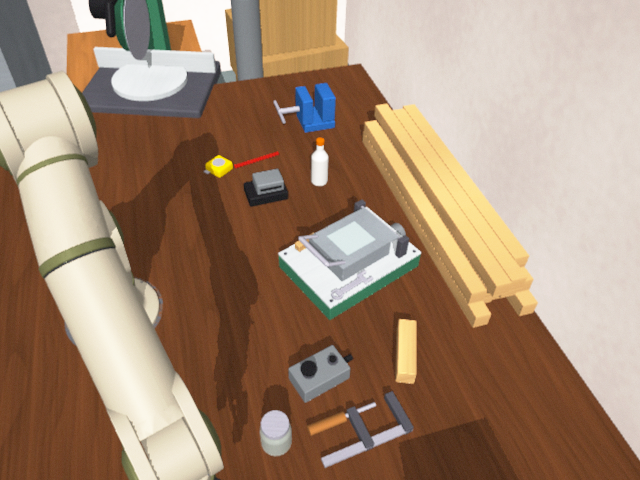

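The top view shows the stop button at about (440,300), the start button at (431,276), and the hood bar from about (306,260) to (353,250). The control box is on the robot's right. The jar is next to it at (485,345).

Run:
```python
from h import *
c=load('top0'); W=cloud(c); im=c['pixels'].astype(int)
def rep(n,m):
    q=W[m]; print(n,m.sum(),q.mean(0).round(1),q.min(0).round(0),q.max(0).round(0))
    return q
dark=im.max(2)<60
reg=lambda a,b,d,e:(np.indices((480,640))[1]>=a)&(np.indices((480,640))[1]<b)&(np.indices((480,640))[0]>=d)&(np.indices((480,640))[0]<e)
z=W[:,:,2]
print('z ok',(c['z_map']>0).mean())
rep('stop',reg(425,455,285,315)&dark&(z>70)&(z<86))
rep('start',reg(420,442,265,288)&dark&(z>54)&(z<70))
rep('boxtop',reg(405,465,255,325)&(z>44)&(z<56))
# bar
m=reg(290,370,235,275)&(z>140)&(z<165); q=rep('bar',m)
print(np.linalg.svd(q-q.mean(0))[2][0] if len(q) else 0)
# bed plate
m=reg(250,380,145,292)&(z>54)&(z<66); q=W[m][:,:2].astype(np.float32)
print(cv2.minAreaRect(q))
# hood top z ~119
m=reg(250,380,145,292)&(z>112)&(z<125); q=W[m][:,:2].astype(np.float32)
print('hood',cv2.minAreaRect(q))
m=reg(462,510,325,362)&(z>80); rep('jar',m)
v,u=np.nonzero(reg(290,370,235,275)&(z>135)); 
for a in sorted(zip(u,v))[::8]: print(a,W[a[1],a[0]].round(0),im[a[1],a[0]])
```

```text
z ok 0.99580078125
stop 137 [ 442.1 -352.9   77.7] [ 425. -370.   71.] [ 457. -336.   86.]
start 20 [ 507.  -333.8   60.9] [ 500. -341.   56.] [ 512. -329.   67.]
boxtop 1151 [ 473.2 -342.6   49.7] [ 401. -399.   44.] [ 542. -291.   56.]
bar 319 [541.5 -62.5 151.1] [ 514. -123.  140.] [587.   9. 161.]
[-3.58116647e-01  9.33676650e-01 -6.17114298e-04]
((675.1307373046875, -11.801376342773438), (360.6683349609375, 240.25454711914062), 20.534013748168945)
hood ((677.0697021484375, -10.791168212890625), (217.25442504882812, 201.71224975585938), 20.566816329956055)
jar 491 [ 331.8 -464.4  112.2] [ 281. -504.   80.] [ 363.  -24. 1477.]
(np.int64(301), np.int64(248)) [555.  12. 137.] [150 150 153]
(np.int64(304), np.int64(250)) [549.   4. 140.] [198 194 201]
(np.int64(305), np.int64(252)) [545.   1. 137.] [201 195 203]
(np.int64(305), np.int64(260)) [522.   0. 146.] [229 229 229]
(np.int64(306), np.int64(259)) [525.  -2. 145.] [169 164 169]
(np.int64(307), np.int64(259)) [524.  -5. 149.] [174 168 175]
(np.int64(308), np.int64(261)) [518.  -8. 157.] [189 183 191]
(np.int64(310), np.int64(258
[... 1601 characters left out ...]
, np.int64(248)) [ 555. -102.  153.] [225 220 226]
(np.int64(347), np.int64(250)) [ 550. -104.  152.] [216 210 218]
(np.int64(348), np.int64(246)) [ 561. -107.  151.] [184 180 186]
(np.int64(349), np.int64(238)) [ 584. -110.  140.] [185 179 186]
(np.int64(349), np.int64(247)) [ 558. -109.  155.] [224 220 226]
(np.int64(350), np.int64(241)) [ 575. -112.  147.] [176 171 177]
(np.int64(350), np.int64(249)) [ 553. -112.  153.] [216 210 218]
(np.int64(351), np.int64(245)) [ 563. -114.  155.] [176 171 177]
(np.int64(352), np.int64(243)) [ 569. -117.  151.] [200 195 202]
(np.int64(353), np.int64(244)) [ 568. -120.  146.] [210 206 213]
(np.int64(356), np.int64(245)) [ 281.  -24. 1477.] [221 222 220]
```

Call:
drive_tool(
  deltas=[
    [3.1, -2.5, 0, 0, 0, 0],
    [3.1, -2.5, 0, 0, 0, 0],
    [3.1, -2.5, 0, 0, 0, 0],
    [3.1, -2.5, 0, 0, 0, 0],
    [3.1, -2.5, 0, 0, 0, 0],
  ],
  grip=0,
)

```text
time: 0.52
tool_pos: [290.4, -546.0, 230.9]
tool_rot: [-3.141, 0.0, 0.233]
force: [0.3, -0.1, 0.8]
gripper_width: 25.2
```

Call:
drive_tool(
  deltas=[
    [3.1, -2.5, 0, 0, 0, 0],
    [3.1, -2.5, 0, 0, 0, 0],
    [3.1, -2.5, 0, 0, 0, 0],
    [0, 0, 0, 0, 0, 0],
    [0, 0, 0, 0, 0, 0],
  ],
)

```text
time: 0.93
tool_pos: [364.8, -451.0, 231.2]
tool_rot: [-3.141, -0.0, 0.239]
force: [-0.5, -1.1, 0.2]
gripper_width: 0.1
```

```bash
cat >> h.py <<'E'
def togo(t):
    s=arm.get_state(); M=R.from_euler('xyz',s['tool_rot']).as_matrix()
    print('t',round(s['time'],2),'pos',s['tool_pos'].round(1),'rot',s['tool_rot'].round(3),'F',s['force'].round(1),'w',round(s['gripper_width'],1),'tool cm',(M.T@(np.array(t)-s['tool_pos'])/10).round(2))
E
python3 - <<'E'
from h import *
togo([442,-353,130])
c=snap('wrist','w1')
W=cloud(c); z=W[:,:,2]; im=c['pixels'].astype(int)
m=(im.max(2)<60)&(z>70)&(z<84); 
q=W[m&(np.hypot(W[:,:,0]-442,W[:,:,1]+353)<30)]; print(len(q), q.mean(0) if len(q) else 0,np.ptp(q,0) if len(q) else 0)
E
```

```text
t 0.93 pos [ 364.8 -451.   231.2] rot [-3.141 -0.     0.239] F [-0.5 -1.1  0.2] w 0.1 tool cm [ 9.81 -7.68 10.13]
0 0 0
```

View pics/w1.png

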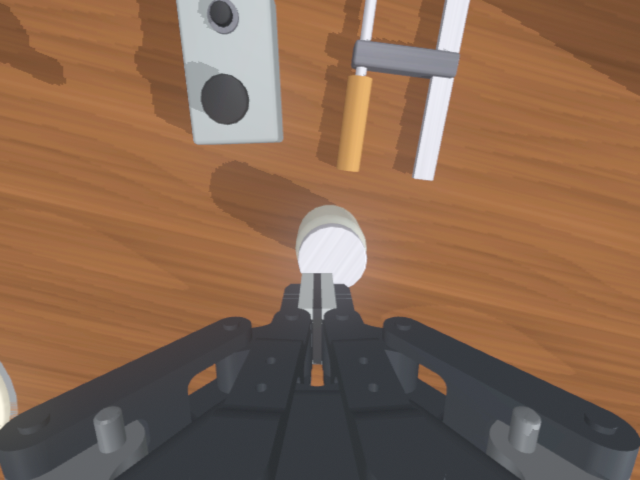

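The wrist view shows the stop button at about (225,99), the start button at (221,13), and the jar just ahead of the fingertips at (332,255).

Run:
```python
from h import *
c=load('w1'); M,e=pose(c)
def ray(u,v,z):
    d=M@np.array([(u-c['cx'])/c['fx'],-(v-c['cy'])/c['fy'],-1]); return (e+d*(z-e[2])/d[2]).round(1)
g=cv2.cvtColor(c['pixels'],cv2.COLOR_RGB2GRAY)
m=(g<75).astype(np.uint8); m[:60]=0;m[150:]=0;m[:,:190]=0;m[:,270:]=0
n,l,s,k=cv2.connectedComponentsWithStats(m); i=1+s[1:,4].argmax(); print(s[i],k[i],ray(*k[i],78),ray(s[i][0],k[i][1],78),ray(s[i][0]+s[i][2],k[i][1],78))
print(ray(221,13,62),pts(c,[(225,99),(221,13)]))
p=ray(*k[i],78); togo([p[0],p[1],130])
```

```text
[202  76  17  42 370] [208.75135135  96.50540541] [ 444.3 -341.4   78. ] [ 443.  -336.1   78. ] [ 446.2 -349.5   78. ]
[ 510.  -336.1   62. ] [[ 445.54769937 -354.37646815   77.27916105]
 [ 510.49549591 -335.45089333   60.07644473]]
t 0.98 pos [ 363.3 -452.8  231.2] rot [-3.142  0.     0.236] F [ 0.2 -0.3 -0.5] w 0.2 tool cm [10.48 -8.93 10.12]
```

Call:
drive_tool(
  deltas=[
    [3.3, -2.5, 0, 0, 0, 0],
    [3.3, -2.5, 0, 0, 0, 0],
    [3.5, -2.65, 0, 0, 0, 0],
    [0, 0, 3.5, 0, 0, 0],
    [0, 0, 3.5, 0, 0, 0],
  ],
)

```text
time: 1.4
tool_pos: [444.4, -357.3, 162.1]
tool_rot: [3.138, -0.004, 0.236]
force: [-0.8, -1.5, -1.4]
gripper_width: 0.0
```

Call:
drive_tool(
  deltas=[
    [0, 0, 3.0, 0, 0, 0],
    [0, 0, 2.6, 0, 0, 0],
    [0, 0, 1.0, 0, 0, 0],
    [0, 0, 0, 0, 0, 0],
    [0, 0, 0, 0, 0, 0],
  ],
)

```text
time: 1.82
tool_pos: [441.5, -358.3, 95.4]
tool_rot: [-3.141, 0.001, 0.232]
force: [0.2, 0.2, 0.7]
gripper_width: 0.0
```

Call:
drive_tool(
  deltas=[
    [0.3, -0.3, 1.0, 0, 0, 0],
    [0, 0, 0.8, 0, 0, 0],
    [0, 0, 0.3, 0, 0, 0],
    [0, 0, 0.3, 0, 0, 0],
    [0, 0, 0, 0, 0, 0],
  ],
)

```text
time: 2.23
tool_pos: [445.1, -353.7, 72.1]
tool_rot: [3.14, -0.001, 0.234]
force: [1.0, 2.0, 6.5]
gripper_width: -0.2
```

Call:
drive_tool(
  deltas=[
    [0, 0, 0.15, 0, 0, 0],
    [0, 0, 0.15, 0, 0, 0],
    [0, 0, 0, 0, 0, 0],
    [0, 0, 0, 0, 0, 0],
  ],
)

```text
time: 2.57
tool_pos: [445.3, -353.9, 71.5]
tool_rot: [3.139, -0.003, 0.234]
force: [-4.3, 4.6, 37.8]
gripper_width: 0.1
```

Call:
drive_tool(
  deltas=[
    [0, 0, -1.0, 0, 0, 0],
    [0, 0, -4.0, 0, 0, 0],
    [0, 0, -4.0, 0, 0, 0],
    [0, 0, -4.0, 0, 0, 0],
    [0, 0, -4.0, 0, 0, 0],
  ],
)

```text
time: 2.98
tool_pos: [443.6, -353.3, 240.3]
tool_rot: [-3.141, 0.0, 0.234]
force: [0.2, -1.0, 0.0]
gripper_width: 0.3
```

Call:
drive_tool(
  deltas=[
    [0, 0, -3.5, 0, 0, 7],
    [0, 0, 0, 0, 0, 7],
    [0, 0, 0, 0, 0, 7],
    [0, 0, 0, 0, 0, 7],
    [0, 0, 0, 0, 0, 7],
  ],
  grip=0.55,
)

```text
time: 3.4
tool_pos: [443.9, -353.4, 273.8]
tool_rot: [3.142, -0.001, -0.383]
force: [1.5, -0.1, -0.2]
gripper_width: 47.0
```

Call:
drive_tool(
  deltas=[
    [0, 0, 0, 0, 0, 7],
    [0, 0, 0, 0, 0, 7],
    [0, 0, 0, 0, 0, 7],
    [0, 0, 0, 0, 0, 7],
    [0, 0, 0, 0, 0, 7],
  ],
)

```text
time: 3.82
tool_pos: [443.9, -353.4, 273.4]
tool_rot: [3.142, 0.0, -0.994]
force: [0.3, 0.3, -0.5]
gripper_width: 46.8
```

Call:
drive_tool(
  deltas=[
    [0, 0, 0, 0, 0, 7],
    [0, 0, 0, 0, 0, 6],
    [0, 0, 0, 0, 0, 0],
  ],
)

```text
time: 4.07
tool_pos: [444.0, -353.2, 273.3]
tool_rot: [3.141, 0.0, -1.219]
force: [1.1, -0.3, -0.4]
gripper_width: 47.1
```

Run:
```python
from h import *
togo([539,-57,260]); print(arm.get_state()['joint_pos'].round(2))
c=snap('top','top1'); cv2.imwrite('pics/top1c.png',cv2.resize(c['pixels'][220:340,380:500,::-1],None,fx=4,fy=4))
```

```text
t 4.07 pos [ 444.  -353.2  273.3] rot [ 3.141  0.    -1.219] F [ 1.1 -0.3 -0.4] w 47.1 tool cm [-24.54 -19.12   1.33]
[ 0.32  0.38  0.34  1.93 -0.16  0.86 -2.04]
```

Call:
drive_tool(
  deltas=[
    [0, 0, 0, 0, 0, -7.16],
    [0, 0, 0, 0, 0, -7.16],
    [0, 0, 0, 0, 0, -7.16],
    [0, 0, 0, 0, 0, -7.16],
    [0, 0, 0, 0, 0, -7.16],
  ],
)

```text
time: 4.53
tool_pos: [444.0, -353.5, 273.4]
tool_rot: [3.142, -0.0, -0.579]
force: [-0.3, -1.2, 0.3]
gripper_width: 47.2
```

Call:
drive_tool(
  deltas=[
    [0, 0, 0, 0, 0, -7.16],
    [0, 0, 0, 0, 0, -7.16],
    [0, 0, 0, 0, 0, -7.16],
    [0, 0, 0, 0, 0, -7.16],
    [0, 0, 0, 0, 0, -7.16],
  ],
)

```text
time: 4.95
tool_pos: [444.0, -353.6, 273.4]
tool_rot: [3.141, -0.0, 0.045]
force: [-0.2, -0.2, -0.4]
gripper_width: 46.9
```

Call:
drive_tool(
  deltas=[
    [0, 0, 0, 0, 0, -7.16],
    [0, 0, 0, 0, 0, -7.16],
    [0, 0, 0, 0, 0, -7.16],
    [0, 0, 0, 0, 0, -7.16],
    [0, 0, 0, 0, 0, -7.16],
  ],
)

```text
time: 5.37
tool_pos: [444.0, -353.6, 273.4]
tool_rot: [3.141, 0.0, 0.67]
force: [-0.0, -0.0, 0.3]
gripper_width: 47.0
```

Call:
drive_tool(
  deltas=[
    [0, 0, 0, 0, 0, -7.16],
    [0, 0, 0, 0, 0, -7.16],
    [0, 0, 0, 0, 0, -7.16],
    [0, 0, 0, 0, 0, -7.16],
    [0, 0, 0, 0, 0, -7.16],
  ],
)

```text
time: 5.78
tool_pos: [444.0, -353.6, 273.4]
tool_rot: [3.141, 0.0, 1.295]
force: [-0.2, -0.6, -0.5]
gripper_width: 46.6
```

Call:
drive_tool(
  deltas=[
    [0, 0, 0, 0, 0, -7.16],
    [0, 0, 0, 0, 0, -7.16],
    [0, 0, 0, 0, 0, -7.16],
    [0, 0, 0, 0, 0, -7.16],
    [0, 0, 0, 0, 0, -7.16],
  ],
)

```text
time: 6.2
tool_pos: [443.9, -353.7, 273.5]
tool_rot: [-3.141, 0.0, 1.92]
force: [-0.5, -0.8, -0.2]
gripper_width: 47.0
```

Run:
```python
from h import *
togo([539,-57,260]); print(arm.get_state()['joint_pos'].round(2))
```

```text
t 6.2 pos [ 443.9 -353.7  273.5] rot [-3.141  0.     1.92 ] F [-0.5 -0.8 -0.2] w 47.0 tool cm [24.63 19.07  1.33]
[ 0.9   0.39 -0.45  1.9   0.22  0.9   0.69]
```

View pics/top1c.png

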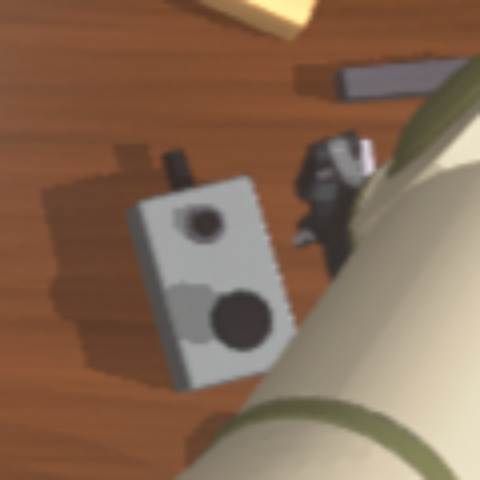

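The crop shows the box undisturbed, with both buttons up. Next I move towards the bar and take a close look.

Call:
drive_tool(
  deltas=[
    [3.2, 2.5, 0, 0, 0, 0],
    [3.2, 2.5, 0, 0, 0, 0],
    [3.2, 2.5, 0, 0, 0, 0],
    [3.0, 2.3, 0, 0, 0, 0],
    [0, 0, 0, 0, 0, 0],
  ],
)

```text
time: 6.62
tool_pos: [497.3, -194.3, 274.2]
tool_rot: [3.138, -0.001, 1.923]
force: [0.6, -0.2, 0.4]
gripper_width: 47.1
```

Call:
drive_tool(
  deltas=[
    [2.5, 2.3, 0, 0, 0, 0],
    [2.0, 2.3, 0, 0, 0, 0],
    [0, 2.5, 0, 0, 0, 0],
    [0, 0, 0, 0, 0, 0],
    [0, 0, 0, 0, 0, 0],
  ],
)

```text
time: 7.03
tool_pos: [547.4, -135.6, 273.2]
tool_rot: [3.141, -0.0, 1.914]
force: [-0.8, 0.1, -0.4]
gripper_width: 46.9
```

Run:
```python
from h import *
togo([539,-57,260])
c=snap('wrist','w2'); W=cloud(c); z=W[:,:,2]; d=np.hypot(W[:,:,0]-541,W[:,:,1]+57)
m=(z>145)&(z<162)&(d<85); q=W[m]; print(len(q),q.mean(0),np.ptp(q,0))
```

```text
t 7.03 pos [ 547.4 -135.6  273.2] rot [ 3.141 -0.     1.914] F [-0.8  0.1 -0.4] w 46.9 tool cm [7.68 1.85 1.32]
3443 [540.4941727  -57.20018561 151.72071106] [ 61.58555198 124.66500171  10.74725483]
```

View pics/w2.png

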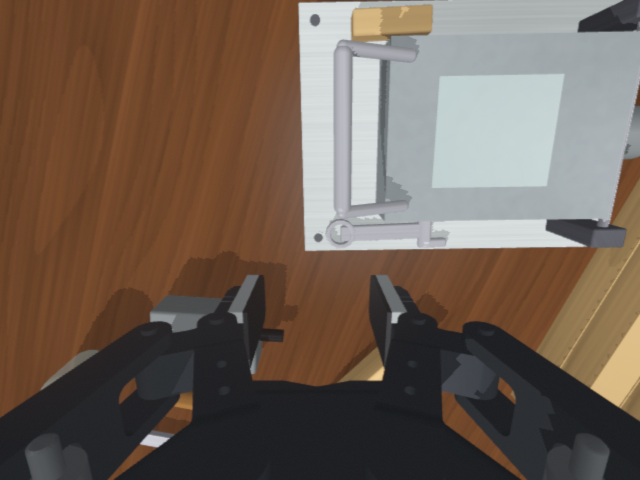

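The bar runs nearly vertically in the picture, from (342,48) to (342,212), so the jaws are aligned with it. The spanner's ring end is below the bar's near end, at (340,232).

Run:
```python
from h import *
c=load('w2'); M,e=pose(c)
def ray(u,v,z):
    d=M@np.array([(u-c['cx'])/c['fx'],-(v-c['cy'])/c['fy'],-1]); return (e+d*(z-e[2])/d[2])
a,b=ray(342,48,152),ray(342,212,152); print(a,b,(a+b)/2,np.linalg.norm(a-b),np.degrees(np.arctan2(*(a-b)[1::-1])))
k=[ray(*p,60) for p in((315,19),(318,237))]; print(k,np.linalg.norm(k[0]-k[1]),pts(c,[(315,25),(342,100),(342,180),(318,245)]).round(1))
x=R.from_euler('z',20).as_matrix()[:,0]
m=(a+b)/2; h=m+240*x; h[2]=115; print('hinge',h); togo([m[0],m[1],149])
```

```text
[520.81179621  -7.24021113 152.        ] [ 562.22058731 -116.5946994   152.        ] [541.51619176 -61.91745527 152.        ] 116.93199769863962 110.73995681814684
[array([486.79904727,  30.59719787,  60.        ]), array([ 560.11193663, -166.00870683,   60.        ])] 209.83007770611977 [[ 488.4   26.    59.8]
 [ 532.9  -39.3  153.5]
 [ 553.2  -93.   153.4]
 [ 563.3 -175.    58.6]]
hinge [639.4558866  157.18940491 115.        ]
t 7.08 pos [ 546.4 -136.5  273. ] rot [-3.141  0.     1.912] F [ 0.2 -0.8  0.7] w 46.8 tool cm [ 7.19  2.04 12.4 ]
```

Call:
drive_tool(
  deltas=[
    [3.7, 1.0, 0, 0, 0, -1],
    [3.6, 1.05, 0, 0, 0, 0],
    [0, 0, 4, 0, 0, 0],
    [0, 0, 0, 0, 0, 0],
    [0, 0, 0, 0, 0, 0],
  ],
)

```text
time: 7.5
tool_pos: [539.6, -61.7, 232.5]
tool_rot: [-3.138, -0.001, 1.927]
force: [0.4, 0.0, 1.0]
gripper_width: 46.9
```

Call:
drive_tool(
  deltas=[
    [0, 0, 3, 0, 0, 0],
    [0, 0, 3, 0, 0, 0],
    [0, 0, 0, 0, 0, 0],
    [0, 0, 0, 0, 0, 0],
  ],
)

```text
time: 7.83
tool_pos: [540.9, -61.9, 173.8]
tool_rot: [-3.14, -0.0, 1.925]
force: [-1.0, -0.0, -0.0]
gripper_width: 46.8
```

Run:
```python
from h import *
togo([541.5,-60,131])
c=snap('wrist','w3')
```

```text
t 7.83 pos [540.9 -61.9 173.8] rot [-3.14  -0.     1.925] F [-1. -0. -0.] w 46.8 tool cm [0.16 0.13 4.28]
```

View pics/w3.png

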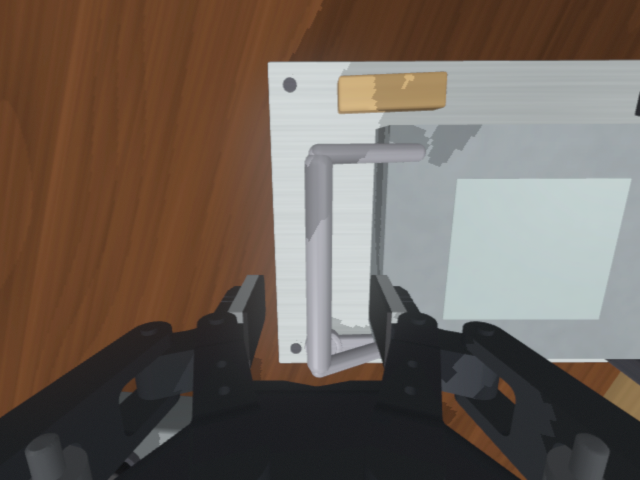

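The bar is centred between the fingers, at column 318. I go down and grip.

Call:
drive_tool(
  deltas=[
    [0, 0, 2.0, 0, 0, 0],
    [0, 0, 1.7, 0, 0, 0],
    [0, 0, 0.4, 0, 0, 0],
    [0, 0, 0, 0, 0, 0],
  ],
)

```text
time: 8.22
tool_pos: [541.6, -60.9, 133.1]
tool_rot: [3.141, 0.0, 1.926]
force: [0.6, 0.9, -0.2]
gripper_width: 47.2
```

Call:
drive_tool(
  deltas=[
    [0, 0, 0, 0, 0, 0],
    [0, 0, 0, 0, 0, 0],
    [0, 0, 0, 0, 0, 0],
    [0, 0, 0, 0, 0, 0],
    [0, 0, 0, 0, 0, 0],
  ],
  grip=0,
  newtons=50,
)

```text
time: 8.63
tool_pos: [541.4, -60.8, 132.9]
tool_rot: [3.141, 0.001, 1.927]
force: [-1.2, -1.5, 2.4]
gripper_width: 12.3
```

Run:
```python
from h import *
togo([541.5,-60,131])
# arc steps in tool frame (y = toward hinge, z = down), tool not turned
t=np.radians(np.arange(0,46,5)); x=-240*np.cos(t)+34*np.sin(t); z=240*np.sin(t)+34*np.cos(t)
print(np.c_[np.diff(x),-np.diff(z)].round(1), x[-1]-x[0],z[-1]-z[0])
```

```text
t 8.63 pos [541.4 -60.8 132.9] rot [3.141e+00 1.000e-03 1.927e+00] F [-1.2 -1.5  2.4] w 12.3 tool cm [0.07 0.04 0.19]
[[  3.9 -20.8]
 [  5.7 -20.4]
 [  7.4 -19.8]
 [  9.1 -19.1]
 [ 10.8 -18.2]
 [ 12.3 -17.2]
 [ 13.8 -16.1]
 [ 15.1 -14.8]
 [ 16.3 -13.4]] 94.3360030755712 159.747258045114
```

Call:
drive_tool(
  deltas=[
    [0, 0.17, -1.04, 0, 0, 0],
    [0, 0.22, -1.04, 0, 0, 0],
    [0, 0.26, -1.02, 0, 0, 0],
    [0, 0.31, -1.02, 0, 0, 0],
    [0, 0, 0, 0, 0, 0],
  ],
)

```text
time: 9.05
tool_pos: [550.0, -57.5, 175.5]
tool_rot: [-3.141, 0.001, 1.926]
force: [-2.4, -4.4, -4.5]
gripper_width: 12.3
```

Call:
drive_tool(
  deltas=[
    [0, 0.35, -0.99, 0, 0, 0],
    [0, 0.39, -0.99, 0, 0, 0],
    [0, 0.43, -0.96, 0, 0, 0],
    [0, 0.48, -0.95, 0, 0, 0],
    [0, 0, 0, 0, 0, 0],
  ],
)

```text
time: 9.47
tool_pos: [564.6, -52.0, 214.3]
tool_rot: [-3.138, 0.001, 1.926]
force: [-6.9, -5.2, -1.2]
gripper_width: 11.6
```

Run:
```python
from h import *
s=arm.get_state()
togo([541.5,-60,131]); p=s['tool_pos']-[541.4,-60.8,132.9]
print('along x',p@[np.cos(.361),np.sin(.361),0],'z',p[2])
c=snap('side','s2'); cv2.imwrite('pics/s2c.png',cv2.resize(c['pixels'][160:340,230:450,::-1],None,fx=3,fy=3))
```

```text
t 9.47 pos [564.6 -52.  214.3] rot [-3.138e+00  1.000e-03  1.926e+00] F [-6.9 -5.2 -1.2] w 11.6 tool cm [ 0.06 -2.42  8.33]
along x 24.836466204875556 z 81.35530221953658
```

View pics/s2c.png

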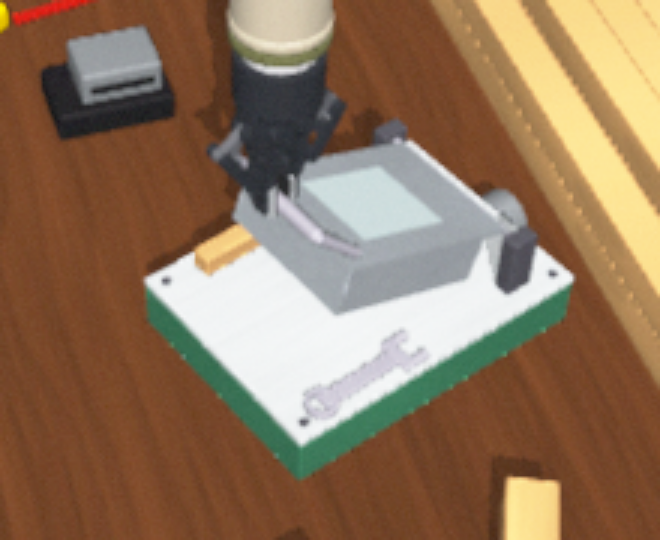

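The hood is rising with the bar and is about 20° open. I continue along the arc.

Call:
drive_tool(
  deltas=[
    [0, 0.52, -0.92, 0, 0, 0],
    [0, 0.56, -0.9, 0, 0, 0],
    [0, 0.6, -0.87, 0, 0, 0],
    [0, 0.63, -0.85, 0, 0, 0],
    [0, 0, 0, 0, 0, 0],
  ],
  newtons=70,
)

```text
time: 9.93
tool_pos: [584.8, -44.5, 249.6]
tool_rot: [-3.135, 0.001, 1.926]
force: [-13.8, -7.1, 5.0]
gripper_width: 11.4
```

Call:
drive_tool(
  deltas=[
    [0, 0.67, -0.82, 0, 0, 0],
    [0, 0.71, -0.79, 0, 0, 0],
    [0, 0.74, -0.75, 0, 0, 0],
    [0, 0.77, -0.73, 0, 0, 0],
    [0, 0, 0, 0, 0, 0],
  ],
)

```text
time: 10.35
tool_pos: [610.5, -34.9, 281.2]
tool_rot: [-3.132, 0.001, 1.926]
force: [-22.7, -8.6, 16.4]
gripper_width: 11.3
```

Call:
drive_tool(
  deltas=[
    [0, 0.8, -0.69, 0, 0, 0],
    [0, 0.83, -0.66, 0, 0, 0],
    [0, 0, 0, 0, 0, 0],
    [0, 0, 0, 0, 0, 0],
  ],
)

```text
time: 10.68
tool_pos: [625.3, -29.4, 295.6]
tool_rot: [-3.133, 0.002, 1.926]
force: [-25.6, -9.6, 27.6]
gripper_width: 11.4
```

Run:
```python
from h import *
s=arm.get_state()
togo([541.5,-60,131]); p=s['tool_pos']-[541.4,-60.8,132.9]
X=np.array([np.cos(.361),np.sin(.361),0]);Y=np.array([-X[1],X[0],0])
print('along x',p@X,'z',p[2])
hin=np.array([541.4,-60.8,0])+240*X; hin[2]=115
for n in('side','top'):
    c=snap(n,n+'3'); W=cloud(c)-hin
    a=W@X; b=W@Y; z=W[:,:,2]; im=c['pixels'].astype(int)
    m=(a>-160)&(a<-15)&(abs(b)<62)&(z>10)&(z<185)
    # fit plane line z vs a, hood sheet, robust
    P=np.c_[a[m],z[m]]
    if len(P)<50: continue
    best=max(((abs(P[:,1]*np.cos(t)+P[:,0]*np.sin(t)-o)<3).sum(),np.degrees(t),o) for t in np.radians(np.arange(25,65,.5)) for o in range(-10,20,2))
    print(n,len(P),best)
cv2.imwrite('pics/s3c.png',cv2.resize(load('side3')['pixels'][130:340,210:450,::-1],None,fx=2.5,fy=2.5))
```

```text
t 10.68 pos [625.3 -29.4 295.6] rot [-3.133e+00  2.000e-03  1.926e+00] F [-25.6  -9.6  27.6] w 11.4 tool cm [ 0.07 -8.78 16.54]
along x 89.61559582270297 z 162.69179672791446
side 795 (np.int64(417), np.float64(42.5), 8)
top 743 (np.int64(561), np.float64(43.5), 2)
```

View pics/s3c.png

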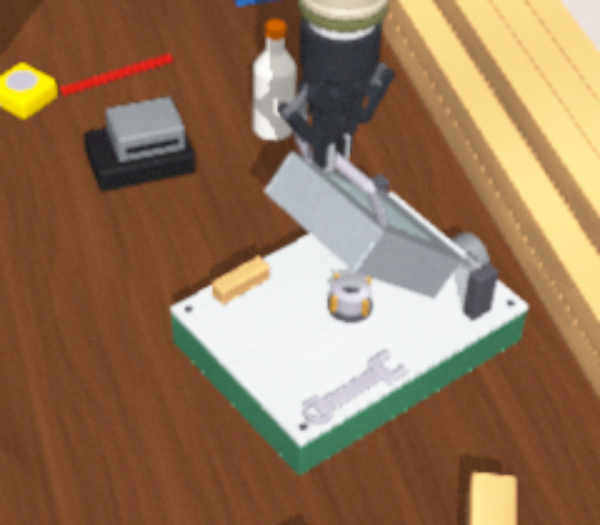

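Call:
drive_tool(
  deltas=[
    [0, 0.05, -0.25, 0, 0, 0],
    [0, 0.05, -0.25, 0, 0, 0],
    [0, 0, 0, 0, 0, 0],
    [0, 0, 0, 0, 0, 0],
    [0, 0, 0, 0, 0, 0],
  ],
)

```text
time: 11.2
tool_pos: [628.6, -28.1, 298.6]
tool_rot: [-3.137, 0.0, 1.926]
force: [-9.4, -5.2, 6.6]
gripper_width: 11.1
```

Call:
drive_tool(
  deltas=[
    [0, 0, -0.1, 0, 0, 0],
    [0, 0, 0, 0, 0, 0],
    [0, 0, 0, 0, 0, 0],
    [0, 0, 0, 0, 0, 0],
    [0, 0, 0, 0, 0, 0],
  ],
)

```text
time: 11.62
tool_pos: [629.2, -27.8, 299.2]
tool_rot: [-3.138, 0.0, 1.927]
force: [-6.5, -4.9, 1.6]
gripper_width: 11.1
```

Run:
```python
from h import *
s=arm.get_state()
togo([541.5,-60,131]); p=s['tool_pos']-[541.4,-60.8,132.9]
X=np.array([np.cos(.361),np.sin(.361),0]);Y=np.array([-X[1],X[0],0])
hin=np.array([541.4,-60.8,0])+240*X; hin[2]=115
b=s['tool_pos']+[0,0,15.5]-hin; print('angle from tool',np.degrees(np.arctan2(b[2],-(b@X))-np.arctan2(34,240)),np.hypot(b[2],b@X))
for n in('side','top'):
    c=snap(n,n+'4'); W=cloud(c)-hin
    a=W@X; b=W@Y; z=W[:,:,2]
    m=(a>-160)&(a<-15)&(abs(b)<62)&(z>10)&(z<185); P=np.c_[a[m],z[m]]
    print(n,max(((abs(P[:,1]*np.cos(t)+P[:,0]*np.sin(t)-o)<3).sum(),np.degrees(t),o) for t in np.radians(np.arange(25,65,.5)) for o in range(-10,20,2)))
a,b=load('top0'),load('top4')
cv2.imwrite('pics/t4.png',b['pixels'][:,:,::-1])
```

```text
t 11.62 pos [629.2 -27.8 299.2] rot [-3.138  0.     1.927] F [-6.5 -4.9  1.6] w 11.1 tool cm [ 0.04 -9.29 16.85]
angle from tool 45.71749200061993 247.47348269715496
side (np.int64(385), np.float64(43.5), 8)
top (np.int64(541), np.float64(45.0), 2)
```

View pics/t4.png

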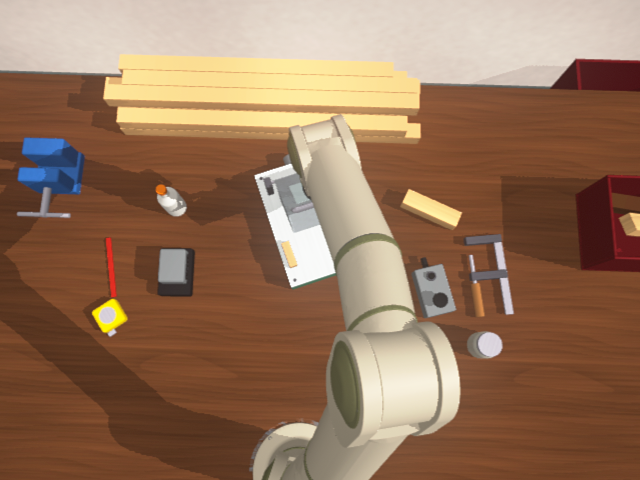

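All the bystanders are where they were, both buttons are up, and the hood is steady at about 45°. I hand in.

```bash
python3 -c "
from plant import arm
print(arm.job_done())"
```

```text
the job is handed in; nothing more can be done
None
```

The stop button is pressed and released, and the arm is holding the hood at about 45° by its front bar. I handed the job in at about 11.7 s, well inside the 51 s limit.

- **Stop button:** I pressed it with the closed fingers until it bottomed out. The top read 71.5 mm, against 72 mm expected when fully down, and the force rose sharply to 38 N. I then let it come up, and the fingers stayed clear of the start button.
- **Hood:** I gripped the bar from above and followed its arc. Near the end the force on the tool rose to about 39 N, so I shifted a few millimetres outward along the arc. It dropped to about 8 N.
- **Hood angle:** The last checks gave 43.5° from the side camera, 45° from the top camera and 45.7° from the tool position. The spread is about 2°, inside the 7° allowance.
- **Grip:** The gripper read 11 to 12 mm on the 14 mm bar, a small mismatch I didn't explain. The bar did not visibly slip.
- **Other things on the bench:** In the last top view everything visible was where it started. The arm hid the spanner there; it lay in place in the last side view, taken just before the final small adjustment.

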